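# Clear the trimming ledge down the scrap chute and close it

### The arm

A 6-joint arm with a two-finger parallel gripper is mounted at the origin on the work surface. World frame = base frame: x ahead of the robot, y to its left, z up, the work surface at z = 0. Lengths are in mm, angles in rad, forces in N, time in s.
With the tool pointing down it reaches from about 275 to 750 mm from the base axis. Payload 10.2 kg.
Tool frame: the origin (TCP) lies at the very end of the fingers, on their centre line; the grasp point (between the pads) lies 19 mm behind it; z points along the fingers, y is the line along which they close (so a half turn about z gives the same grasp; the last joint's range is limited). The gripper opens to 85 mm and grips with 20 to 120 N. Pads are 22 mm wide; open, the fingers measure 114 mm over their backs; the gripper's body (76 mm by 85 mm) begins 54 mm behind the grasp point. The pads swing forward as they close: fully open they stand 13 mm farther back than shut.
Start: joints at [-1.564, 0.313, 1.498, -0, 1.331, -0.223], TCP at [119.572, -511.208, 231.294] pointing down, gripper open.
Joint ranges: [-2.94, 2.94], [-0.97, 2.17], [0.19, 2.56], [-1.23, 4.37], [0.02, 3.11], [-2.88, 2.88]. Speed limits (rad/s): [2.39, 2.39, 3.01, 3.14, 3.14, 3.14].

### API

Orientations are given as a unit quaternion [w, x, y, z].
In Python, from rig import ctrl gives the robot as it stands.
- The arm moves only by the tool step_arm, never from a script. Its argument "increments" is a list of rows, each a list of 3 entries, a list of its own where there are three numbers: the shift along the tool's x, y, z in cm, then the turn, a rotation vector about the tool's x, y, z in degrees, then the opening in per cent of the stroke, from 0 (shut) to 100 (fully open). A call has 1 to 8 rows; each row is the pose to reach, as a shift and turn from the pose commanded when the call began, along the tool's axes at that moment; what a row does not reach only later rows make up. A row lasts 1/8 s, in which the tool goes at most 62.5 mm and 10.7 degrees, less where a joint would pass 70% of its speed; a pose out of reach is approached as far as the arm can. A call with a gripper value outside its range is refused whole. The fingers move at their own pace and stop on an object; "squeeze" is the grip in N (left out, the last holds). Time passes only in rows, so rows that repeat a pose let the fingers close. It gives the time, the measured TCP pose, the force, the opening and the grip force at its end, in the units of the state.
- ctrl.sense(): the state, without advancing time (a new reading comes with each control period).
- ctrl.capture(name): name is "side" or "top"; returns a dict with "img" (400x640x3 uint8, red, green, blue), "fx", "fy", "cx", "cy" (pixels), "extrinsics" (4x4, takes a point from camera to world coordinates). Camera axes: x right, y down, z forward; pixel columns grow to the right and rows downward; lengths in mm; the calibration is good to about 2 mm. A picture is of the moment at which its call begins. There is no depth.
- ctrl.finish_job(): hands the job in; it is judged then, once.
The state is a dict: "time_s": time; "joints": joint angles; "dq": joint speeds; "tau": joint torques, N m; "eef_pos": TCP position; "ee_rot": TCP orientation; "force": force on the tool from outside, world axes, zero at the start; "wrist_torque": the same for the moment, N m; "grip_width": opening from 0.0 (shut) to 1.0 (fully open); "grip_force": force on a finger pad.
Only numpy, scipy, OpenCV 4.12 (cv2) and the standard library are available. Lean on these libraries where they do the work, as an engineer would, in place of code of your own. Each camera call takes 0.05 s, during which the arm holds its last target. There are 200 camera calls.

### The job

Clear the trimming stand: lift the cover off the scrap chute and lay it flat on the bench, then push every steel offcut along the ledge and over its open edge so that it drops down the chute; slide the offcuts, do not lift them up off the ledge. Leave the round finished hub standing where it is on the ledge and do not disturb the other things on the bench. When no offcut is left on the ledge, put the cover back flat and square on the chute mouth, with an even margin of rim showing all round.

Things in the scene. Friction and masses are not known exactly. Their poses are not given: they have to be found in the camera images.
- stand: fixed stand, all in one piece: a steel ledge on legs, a scrap chute beside it, a blue catch crate at the chute's foot. Place and yaw (to 0.2 rad) vary. Origin on the bench (z = 0) under the ledge; +y points from the ledge over its open edge to the chute. Ledge top: flat, 220 mm up, x -105 to 105, y -114 to 100 mm; a lip 6 mm thick, 6 mm high on three sides, open at y = 100.
- ledge_edge (a point): middle of the ledge's open edge, on the ledge top; axes as the stand's
- mouth (a point): centre of the chute mouth, level with the rim top (175 mm above the bench, 45 below the ledge top); axes as the stand's; the cover's origin belongs here. Rim outer size 236 x 114 mm (x, y), 12 mm wide all round, opening 212 x 90 mm; the rim starts right under the ledge edge. Inside, a 48-degree slide leads under the far rim to the crate
- crate (a point): centre of the crate's inner floor, 5 mm above the bench; crate inside 226 x 140 mm (x, y), walls 80 mm high; axes as the stand's
- clear_bench (a point): centre of the clear piece of bench on the robot's right, 240 x 120 mm (world x, y), fixed; room to lay the cover with its long side along world x
- cover: loose aluminium plate 224 x 102 x 5 mm (x, y, z), 0.35 kg, no skirt, on the chute rim at the start. Origin: centre of the underside, z up. Dark handle bar over its centre along x: 110 long, 12 wide (y), 14 high, bar centre 40 mm above the underside, on two posts 98 mm apart: pinch it across y from above. Centred, it leaves 6 mm of rim showing all round.
- bar: All offcuts are bare steel, about 0.1 kg, 18 mm high unless said; origin on the underside below the centre of mass, z up. Straight bar 44 x 18 mm. May be absent.
- ell: Offcut in the shape of an L, 38 mm long leg along x at the -y side, overall 38 x 38 mm (x, y), legs 14 mm wide. May be absent.
- tee: Offcut in the shape of a T, head 40 mm along y, overall 38 mm along x, 14 mm wide. May be absent.
- cross: Offcut in the shape of a plus sign, 44 x 44 mm, arms 14 mm wide. May be absent.
- stub: Offcut: 32 x 32 x 16 mm block with a 16 mm round stub 10 mm high on top. May be absent.
- hub: the finished part, NOT an offcut: round steel hub, flange 48 mm diameter 14 mm high, boss 28 mm diameter to 38 mm height, 0.4 kg; origin at the centre of the underside. Stands in the back row of the ledge.
- jar: bystander: white jar with a green cap, 70 mm diameter, 85 mm high, on the bench near the stand's +x side; origin underside
- tub: bystander: yellow tub 64 mm diameter, 60 mm high, on the bench near the stand's -x side; origin underside
- flask: bystander: dark flask 72 mm diameter, 200 mm high, on the robot's left; origin underside
- mug: bystander: white mug 80 mm diameter, 90 mm high, on the robot's left; origin underside
- hammer: bystander: hammer lying on the bench on the robot's far right
- wrench: bystander: wrench lying on the bench on the robot's left

How it is judged (in metres and radians):
On the way, in this order (a step that is already met when the one before it is completed fails the run):
1. the cover is off the chute and lies flat on the bench (horizontal distance between cover and mouth above 0.15 m and height (world z) of cover below 0.012 m and angle between cover's own z axis and vertical below 0.06 rad and linear speed of cover below 0.03 m/s), for 0.2 s.
2. every offcut has dropped down the chute (lies on its slide or in the crate) (y of bar in the frame of stand between 0.1 and 0.365 m and x of bar in the frame of stand between -0.118 and 0.118 m and height (world z) of each of bar, ell, tee, cross, stub below 0.165 m and linear speed of each of bar, ell, tee, cross, stub below 0.05 m/s and y of ell in the frame of stand between 0.1 and 0.365 m and x of ell in the frame of stand between -0.118 and 0.118 m and y of tee in the frame of stand between 0.1 and 0.365 m and x of tee in the frame of stand between -0.118 and 0.118 m and y of cross in the frame of stand between 0.1 and 0.365 m and x of cross in the frame of stand between -0.118 and 0.118 m and y of stub in the frame of stand between 0.1 and 0.365 m and x of stub in the frame of stand between -0.118 and 0.118 m), for 0.2 s.
At the end, for the whole second after the job is handed in: Every offcut present lies at rest in the chute or its crate (below the rim); the cover lies flat on the chute rim, right way up, its centre within 5 mm of the mouth's centre and turned by less than 0.06 rad from the stand, at rest; the hub stands within 30 mm of where it was (all of step 2 and horizontal distance between cover and mouth below 0.005 m and z of cover in the frame of mouth between -0.004 and 0.004 m and angle between the x axis of cover and the x axis of stand, either way round below 0.06 rad and angle between cover's own z axis and vertical below 0.04 rad and linear speed of cover below 0.02 m/s and distance of hub from where it was at the start of the episode below 0.03 m and angle between hub's own z axis and vertical below 0.1 rad); the robot touches nothing.
It fails at once if an offcut is lifted more than 50 mm above the ledge (height (world z) of any of bar, ell, tee, cross, stub above 0.27 m).
It fails at once if the finished hub is shifted more than 30 mm or tipped (distance of hub from where it was at the start of the episode above 0.03 m or angle between hub's own z axis and vertical above 0.35 rad).
It fails at once if another thing on the bench is shifted more than 40 mm (distance of any of jar, tub, flask, mug, hammer, wrench from where it was at the start of the episode above 0.04 m).
Of bar, ell, tee, cross, stub only 3 to 5 are there at a start; the rules pass over those that are not, and their reading is None.
At some moment in a run one of bar, ell, tee, cross, stub may be knocked a few centimetres aside while the robot is not near it.
It also fails if it takes over 210 s, if anything falls off the work surface, if the arm or the gripper's body presses on something with over 40 N, if the wrist force passes 120 N, or if a joint passes its speed limit or range.

## Working session

There is one attempt and no reset: what is moved stays moved. The work goes in short steps, Python scripts to look and compute and a tool call to move; the robot and the scene stay as the last step left them, time stands still between calls to the robot, and variables do not carry over. Pictures are saved under pics/ and viewed, at most 14 in all, crops included, and the job is handed in when it is done.

Besides the shell and the picture viewer there is one more tool, called by a JSON object that holds its "op" and its "data", one argument or row to a line. step_arm: Moves the arm, as the interface text tells. Its arguments: {"type":"object","properties":{"increments":{"type":"array"},"squeeze":{"type":"number"}},"required":["increments"]}

```bash
mkdir -p pics; ls; python3 - <<'E'
from rig import ctrl
import cv2,json,pickle
for n in("top","side"):
    c=ctrl.capture(n); cv2.imwrite(f"pics/{n}0.png",c["img"][:,:,::-1]); pickle.dump(c,open(f"{n}0.pkl","wb"))
    print(n,c["fx"],c["cx"],c["cy"],c["extrinsics"])
print(ctrl.sense())
E
```

```text
pics
top 397.5354085231135 324.6363492509816 198.66721270825408 [[-1.97986422e-02 -9.96841217e-01  7.69129536e-02  4.31415443e+02]
 [-9.99663935e-01  1.84496317e-02 -1.82106550e-02  2.93047998e+01]
 [ 1.67341158e-02 -7.72476521e-02 -9.96871491e-01  1.61938596e+03]
 [ 0.00000000e+00  0.00000000e+00  0.00000000e+00  1.00000000e+00]]
side 471.7879318727839 315.24342139688935 197.23654327127562 [[ 8.16483703e-01 -4.49928165e-01  3.61827319e-01  8.93783902e+01]
 [-5.77350577e-01 -6.41179788e-01  5.05524273e-01 -6.70042500e+02]
 [ 4.54675552e-03 -6.21653542e-01 -7.83279133e-01  1.16963825e+03]
 [ 0.00000000e+00  0.00000000e+00  0.00000000e+00  1.00000000e+00]]
{'time_s': 0.1, 'joints': array([-1.56439232e+00,  3.13428019e-01,  1.49838809e+00, -3.07308733e-06,
        1.33100314e+00, -2.23390882e-01]), 'dq': array([-0.00134321, -0.00033116, -0.00365862, -0.00030268,  0.00091572,
       -0.00087034]), 'tau': array([ 1.12698737e-03, -4.12902939e+01, -2.60142928e+01, -2.55913201e-04,
        3.05699643e-03, -8.20793076e-06]), 'eef_pos': array([ 119.57382772, -510.95512584,  230.76476399]), 'ee_rot': array([-6.09854916e-04,  9.93406318e-01,  1.14645151e-01,  6.49249098e-05]), 'force': array([-0.9124073 , -0.54439872,  0.40689437]), 'wrist_torque': array([ 0.03358732, -0.05845233,  0.01020137]), 'grip_force': 0.0, 'grip_width': 0.9950908206764868}
```

View pics/top0.png

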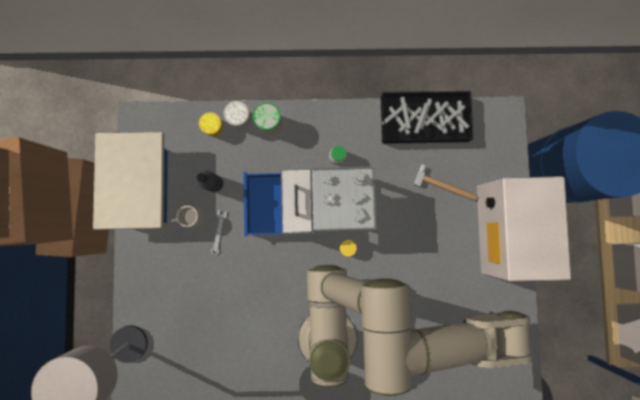

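View pics/side0.png

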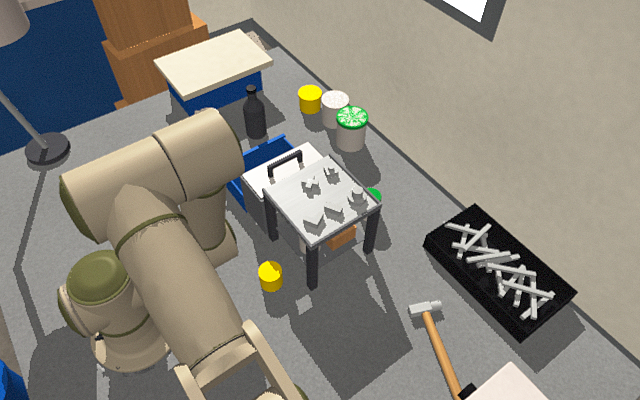

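Top: crate at (265,205), cover (297,202), ledge (342,200), with pieces at about (330,180)-(362,215). Side shows six items on the ledge. I'll zoom in for details.

```bash
cat > h.py <<'E'
import numpy as np, cv2, pickle
from rig import ctrl
def cap(n,save=None):
    c=ctrl.capture(n)
    if save: cv2.imwrite(f"pics/{save}.png",c["img"][:,:,::-1])
    return c
def toworld(c,uv,z):
    uv=np.atleast_2d(uv).astype(float)
    d=np.c_[(uv[:,0]-c["cx"])/c["fx"],(uv[:,1]-c["cy"])/c["fy"],np.ones(len(uv))]
    E=c["extrinsics"]; d=d@E[:3,:3].T
    return E[:3,3]+d*((z-E[2,3])/d[:,2])[:,None]
def topix(c,P):
    E=c["extrinsics"]; p=(np.atleast_2d(P)-E[:3,3])@E[:3,:3]
    return np.c_[c["fx"]*p[:,0]/p[:,2]+c["cx"],c["fy"]*p[:,1]/p[:,2]+c["cy"]]
def crop(img,x0,y0,x1,y1,k,name):
    cv2.imwrite(f"pics/{name}.png",cv2.resize(img[y0:y1,x0:x1,::-1],None,fx=k,fy=k,interpolation=cv2.INTER_CUBIC))
E
python3 - <<'E'
import pickle
from h import *
t=pickle.load(open("top0.pkl","rb"));s=pickle.load(open("side0.pkl","rb"))
a=cv2.resize(t["img"][155:250,235:385,::-1],None,fx=5,fy=5,interpolation=cv2.INTER_CUBIC)
cv2.imwrite("pics/tz.png",a)
crop(s["img"],220,130,390,260,4.5,"sz")
print(topix(t,[[120,-511,231]]))
E
```

```text
[[476.42007295 316.98006738]]
```

View pics/tz.png

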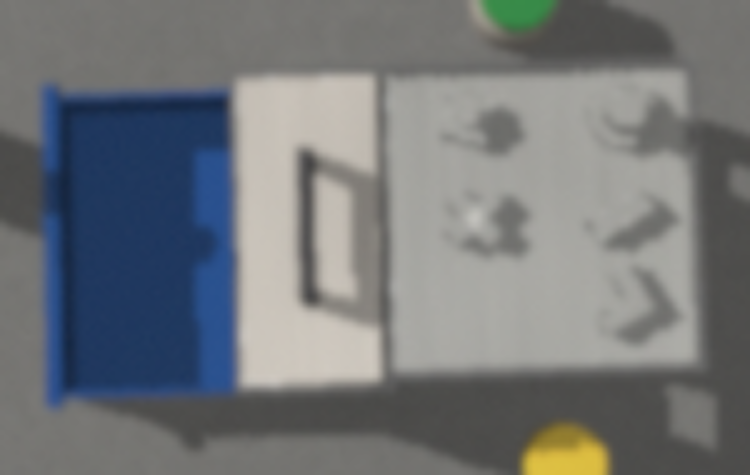

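View pics/sz.png

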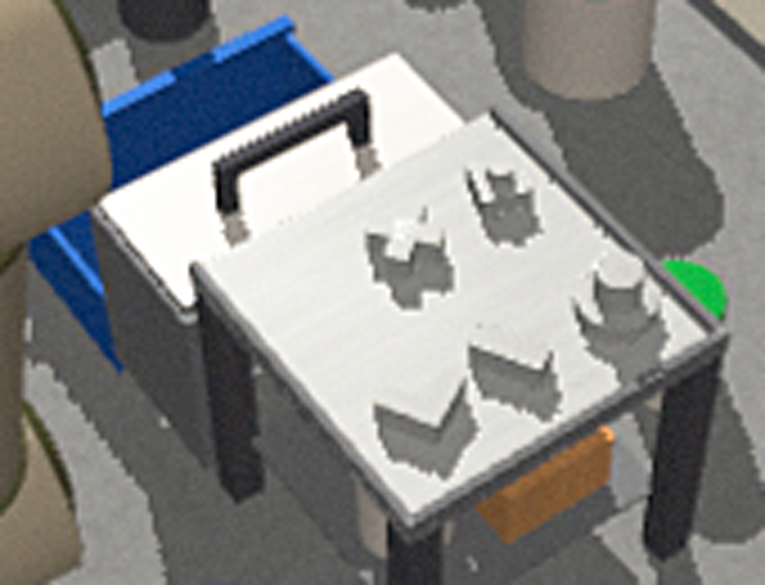

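Front row: stub (~(500,205) in the side crop) and cross (410,260). Back row: hub (620,320), bar (515,375), ell (425,430). The ledge and parts have similar colours, so I'll measure with masks projected onto planes.

```bash
python3 - <<'E'
import pickle
from h import *
for n in("top","side"):
    c=pickle.load(open(n+"0.pkl","rb"));im=c["img"].astype(int)
    x0,y0,x1,y1=(270,160,385,245) if n=="top" else (235,135,390,255)
    sub=im[y0:y1,x0:x1]
    def rect(m,z,lab):
        k,l,st,_=cv2.connectedComponentsWithStats(m.astype(np.uint8))
        i=1+np.argmax(st[1:,4]); cs,_=cv2.findContours((l==i).astype(np.uint8),0,1)
        p=max(cs,key=cv2.contourArea)[:,0]+[x0,y0]
        w=toworld(c,p,z)[:,:2].astype(np.float32)
        r=cv2.minAreaRect(w);print(n,lab,st[i],np.round(r[0],1),np.round(r[1],1),round(r[2],2))
        q=cv2.approxPolyDP(cv2.convexHull(w),12,True)[:,0];print(np.round(q).tolist())
    for uv in [(297,180),(283,170),(350,200),(372,190)] if n=="top" else [(300,160),(260,185),(330,200),(300,200),(345,225)]:
        print(uv,im[uv[1],uv[0]])
    br=sub.sum(2); rb=sub[:,:,0]-sub[:,:,2]
    if n=="top":
        rect((rb>12)&(br>420),180,"cover"); rect((br>400)&(rb<=12)|0,222,"ledge")
    else:
        rect((br>450),220,"bright")
        d=(br<130); rect(d,222,"dark")
E
```

```text
(297, 180) [195 189 180]
(283, 170) [146 142 138]
(350, 200) [165 165 160]
(372, 190) [148 148 144]
top cover [  13   10   28   61 1076] [539.4 105.6] [218.7  95.6] 0.17
[[645.0, 58.0], [643.0, 153.0], [432.0, 148.0], [434.0, 58.0]]
top ledge [  42    9   62   60 3186] [538.6 -59.7] [208.  213.9] 0.42
[[642.0, -163.0], [638.0, 47.0], [437.0, 43.0], [440.0, -164.0]]
(300, 160) [46 43 48]
(260, 185) [254 253 251]
(330, 200) [228 225 222]
(300, 200) [237 235 232]
(345, 225) [130 129 130]
side bright [   6    0  136  109 6153] [546.9   4.6] [278.8 344. ] 0.7
[[591.0, 177.0], [406.0, 112.0], [443.0, -168.0], [642.0, -164.0], [685.0, 111.0]]
side dark [128  78  14  41 161] [ 571.2 -220.4] [121.2  18.6] 41.99
[[622.0, -187.0], [600.0, -182.0], [528.0, -263.0]]
```

```bash
python3 - <<'E'
import pickle
from h import *
c=pickle.load(open("top0.pkl","rb"));im=c["img"].astype(float).sum(2)
# handle: dark pixels
sub=255*3-im[182:220,290:302]; 
rows=[]
for r in range(187,213):
    w=np.clip(400-im[r,291:301],0,None); rows.append([ (w*np.arange(291,301)).sum()/w.sum(), r])
rows=np.array(rows); P=toworld(c,rows,222)[:,:2]
k=np.polyfit(P[:,0],P[:,1],1); print("handle yaw",k[0],"mid",P.mean(0), "y at 539",np.polyval(k,539))
col=im[180:222,294:299].min(1); print(np.round(col).astype(int))
# edges via gradient along a scanline
g=im
def edge(c,pts_dir,z,horizontal,lo,hi,rng,sgn,lab):
    out=[]
    for q in rng:
        line=c["img"].astype(float).sum(2)[q,lo:hi] if horizontal else c["img"].astype(float).sum(2)[lo:hi,q]
        d=np.clip(np.diff(line)*sgn,0,None); i=np.argmax(d); s=slice(max(i-2,0),i+3)
        p=lo+.5+(d[s]*np.arange(s.start,s.start+len(d[s]))).sum()/d[s].sum()
        out.append([p,q] if horizontal else [q,p])
    W=toworld(c,out,z)[:,:2]
    a,b=(0,1) if horizontal else (1,0)
    for _ in range(3):
        kk=np.polyfit(W[:,a],W[:,b],1); r=abs(W[:,b]-np.polyval(kk,W[:,a])); W=W[r<=max(2.5*np.median(r),.5)]
    print(lab,"yaw",round(kk[0]*(1 if horizontal else -1),4),"mid",np.polyval(kk,539 if horizontal else (105 if 'cov' in lab else -65)),len(W))
edge(c,0,180,True,276,290,range(173,228),1,"cov far y")
edge(c,0,180,False,163,176,range(284,308),1,"cov +x")
edge(c,0,180,False,226,238,range(284,308),-1,"cov -x")
edge(c,0,220,True,308,316,range(173,228),1,"ledge open y")
edge(c,0,226,True,366,382,range(173,228),-1,"ledge back y")
edge(c,0,226,False,163,175,range(315,366),1,"ledge +x")
edge(c,0,226,False,225,237,range(315,366),-1,"ledge -x")
s=pickle.load(open("side0.pkl","rb"));print(topix(s,[[168,-300,0],[392,-300,0],[392,-420,0],[168,-420,0]]).round())
E
```

```text
handle yaw -0.01624920670141095 mid [538.19112362 104.51320487] y at 539 104.50006127226848
[564 563 561 529 446 329 248 220 220 232 245 250 248 245 248 248 251 251
 253 252 250 253 250 253 250 246 245 254 258 260 260 258 252 242 226 282
 412 522 573 585 587 589]
cov far y yaw 0.0104 mid 158.15995317905893 38
cov +x yaw 0.0162 mid 650.2507130221015 20
cov -x yaw 0.024 mid 424.8147578395319 20
ledge open y yaw 0.0072 mid 46.2557822373587 46
ledge back y yaw 0.0155 mid -167.2245980568935 39
ledge +x yaw 0.0247 mid 642.5061265731748 51
ledge -x yaw 0.0134 mid 433.28780114063056 49
[[251. 387.]
 [326. 335.]
 [355. 374.]
 [278. 431.]]
```

{"op": "step_arm", "data": {
  "increments": [
    [[0,0,-6],[0,0,0],40],
    [[0,0,-12],[0,0,0],40],
    [[8,-7.4,-14],[0,0,6],40],
    [[12,-11,-14],[0,0,12.3],40],
    [[17,-15.5,-14],[0,0,12.3],40],
    [[21,-19.5,-14],[0,0,12.3],40],
    [[25,-23,-14],[0,0,12.3],40],
    [[29,-27,-14],[0,0,12.3],40]
  ],
  "squeeze": 40
}}

```text
time_s: 1.1
eef_pos: [328.9, -199.3, 371.1]
ee_rot: [-0.0, 1.0, 0.007, 0.0]
force: [-0.6, -1.1, -0.7]
grip_width: 0.395
grip_force: 0.0
```

```bash
cat > go.py <<'E'
# python3 go.py x y z yaw : prints the tool-axis shift (cm) and turn (deg) from the present pose
import sys
from h import *
from scipy.spatial.transform import Rotation as R
def go(x,y,z,yaw):
    s=ctrl.sense(); q=s["ee_rot"]; r=R.from_quat([q[1],q[2],q[3],q[0]])
    d=r.inv().apply(np.array([x,y,z])-s["eef_pos"])/10
    t=R.from_euler("z",yaw)*R.from_euler("x",np.pi)
    print("shift",np.round(d,2),"turn",np.round((r.inv()*t).as_rotvec(degrees=True),2),"at",np.round(s["eef_pos"],1),"t",s["time_s"],"F",np.round(s["force"],1),"grip",round(s["grip_width"],3),round(s["grip_force"],1))
if __name__=="__main__": go(*map(float,sys.argv[1:5]))
E
python3 go.py 537.5 105 330 0.015
```

```text
shift [ 21.31 -30.13   4.12] turn [-0.   -0.   -0.02] at [ 328.9 -199.3  371.1] t 1.1 F [-0.6 -1.1 -0.7] grip 0.395 0.0
```

{"op": "step_arm", "data": {
  "increments": [
    [[4,-5,0],[0,0,0],40],
    [[8,-10,0],[0,0,0],40],
    [[12,-15,0],[0,0,0],40],
    [[16,-22,0],[0,0,0],40],
    [[20,-28,2],[0,0,0],40],
    [[21.3,-30.1,6],[0,0,0],40],
    [[21.3,-30.1,11],[0,0,0],40],
    [[21.3,-30.1,11.5],[0,0,0],40]
  ]
}}

```text
time_s: 2.1
eef_pos: [535.2, 103.5, 252.8]
ee_rot: [-0.0, 1.0, 0.008, -0.004]
force: [-0.2, 0.3, 0.2]
grip_width: 0.4
grip_force: 0.0
```

```bash
python3 - <<'E'
from h import *
from go import go
s=cap("side");t=cap("top")
a=cv2.resize(s["img"][100:400,200:440,::-1],None,fx=1.9,fy=1.9)
b=cv2.resize(t["img"][150:340,290:440,::-1],None,fx=2.2,fy=2.2)
H=max(a.shape[0],b.shape[0]);f=lambda i:cv2.copyMakeBorder(i,0,H-i.shape[0],0,0,0)
cv2.imwrite("pics/c1.png",np.hstack([f(a),f(b)])[:, :800])
go(537.5,105,198,0.015)
E
```

```text
shift [ 0.07 -0.25  5.94] turn [ 0.01 -0.03 -0.01] at [536.8 102.5 257.4] t 2.2 F [-0.6 -0.5  0.6] grip 0.406 0.0
```

View pics/c1.png

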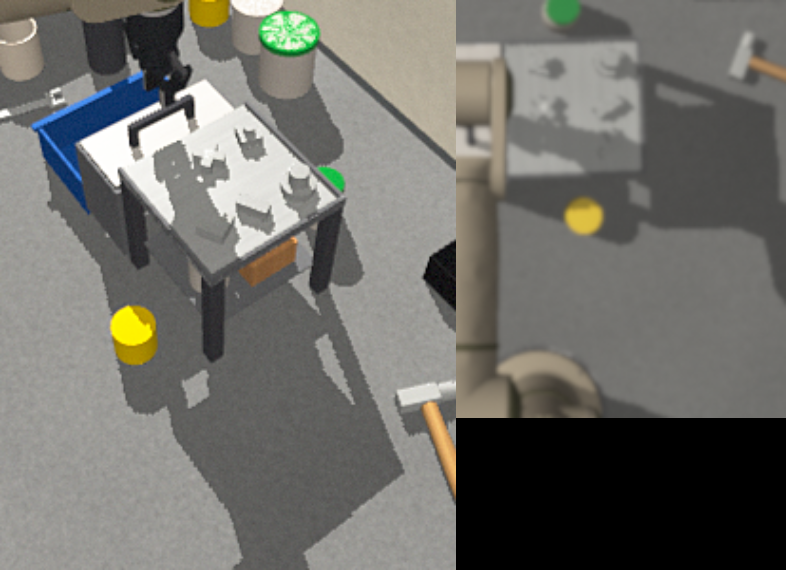

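The bench to the robot's right (around side-crop (300,480)) is clear: only shadow, hammer head at (425,395), tub at (133,335). Descending and pinching the handle.

{"op": "step_arm", "data": {
  "increments": [
    [[0.1,-0.2,3],[0,0,0],40],
    [[0.1,-0.2,5.9],[0,0,0],40],
    [[0.1,-0.2,5.9],[0,0,0],40],
    [[0.1,-0.2,5.9],[0,0,0],40],
    [[0.1,-0.2,5.9],[0,0,0],0],
    [[0.1,-0.2,5.9],[0,0,0],0],
    [[0.1,-0.2,5.9],[0,0,0],0],
    [[0.1,-0.2,5.9],[0,0,0],0]
  ],
  "squeeze": 40
}}

```text
time_s: 3.2
eef_pos: [538.3, 104.9, 199.0]
ee_rot: [0.0, 1.0, 0.007, 0.001]
force: [-0.6, -0.7, 6.1]
grip_width: 0.134
grip_force: 40.2
```

```bash
python3 go.py 537.5 105 198 0.015; python3 - <<'E'
from h import *
s=cap("side","s2")
crop(s["img"],240,90,350,190,6,"s2z")
E
```

```text
shift [-0.08 -0.01  0.1 ] turn [ 0.01 -0.17 -0.01] at [538.3 104.9 199. ] t 3.2 F [-0.6 -0.7  6.1] grip 0.134 40.2
```

View pics/s2z.png

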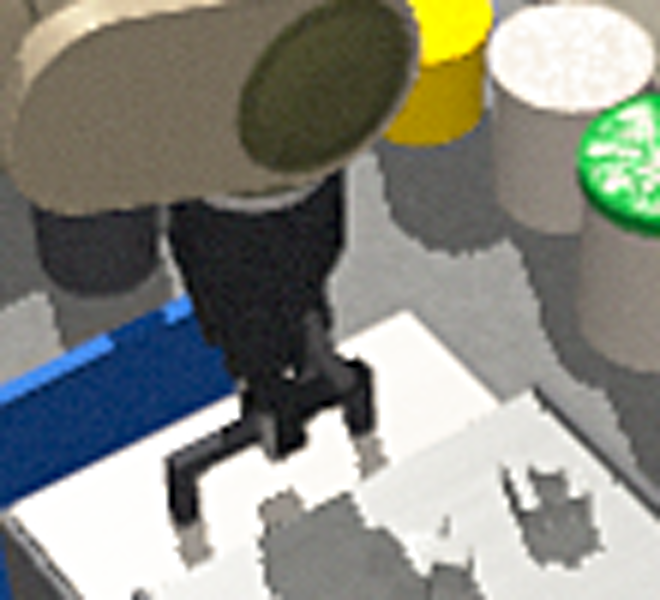

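Handle is pinched near its middle (bar ends at (180,470) and (360,385), pads at (285,420)). Lifting and carrying.

{"op": "step_arm", "data": {
  "increments": [
    [[0,0,-2],[0,0,0],0],
    [[0,0,-6],[0,0,0],0],
    [[0,0,-11],[0,0,0],0],
    [[0,0,-16],[0,0,0],0],
    [[-3,3,-16],[0,0,0],0],
    [[-5,8,-16],[0,0,0],0],
    [[-7,13,-16],[0,0,0],0],
    [[-9,18,-16],[0,0,0],0]
  ],
  "squeeze": 60
}}

```text
time_s: 4.25
eef_pos: [449.4, -77.7, 357.6]
ee_rot: [0.0, 1.0, 0.008, 0.0]
force: [0.6, -0.5, -3.0]
grip_width: 0.125
grip_force: 58.8
```

```bash
python3 go.py 290 -360 100 0.014; python3 go.py 290 -360 24 0.014
```

```text
shift [-16.38  27.98  25.76] turn [ 0.01 -0.02  0.09] at [449.4 -77.7 357.6] t 4.25 F [ 0.6 -0.5 -3. ] grip 0.125 58.8
shift [-16.39  27.97  33.36] turn [ 0.01 -0.02  0.09] at [449.4 -77.7 357.6] t 4.25 F [ 0.6 -0.5 -3. ] grip 0.125 58.8
```

{"op": "step_arm", "data": {
  "increments": [
    [[-3,5,0],[0,0,0],0],
    [[-6,10,0],[0,0,0],0],
    [[-9,15,0],[0,0,0],0],
    [[-12,20,0],[0,0,0],0],
    [[-15,25,5],[0,0,0],0],
    [[-16.4,28,11],[0,0,0],0],
    [[-16.4,28,17],[0,0,0],0],
    [[-16.4,28,23],[0,0,0],0]
  ]
}}

```text
time_s: 5.25
eef_pos: [290.2, -359.1, 138.0]
ee_rot: [0.001, 1.0, 0.007, 0.0]
force: [1.4, -1.9, -2.7]
grip_width: 0.125
grip_force: 58.9
```

```bash
python3 go.py 290 -360 25 0.014
```

```text
shift [-0.03  0.08 11.3 ] turn [ 0.06 -0.02 -0.01] at [ 290.2 -359.1  138. ] t 5.25 F [ 1.4 -1.9 -2.7] grip 0.125 58.9
```

{"op": "step_arm", "data": {
  "increments": [
    [[0,0,4],[0,0,0],0],
    [[0,0,7],[0,0,0],0],
    [[0,0,9],[0,0,0],0],
    [[0,0,9.5],[0,0,0],0],
    [[0,0,9.5],[0,0,0],0]
  ]
}}

```text
time_s: 5.88
eef_pos: [290.9, -358.8, 44.9]
ee_rot: [0.0, 1.0, 0.008, 0.0]
force: [-0.4, 0.6, -2.8]
grip_width: 0.129
grip_force: 58.8
```

{"op": "step_arm", "data": {
  "increments": [
    [[0,0,0],[0,0,0],0],
    [[0,0,0.8],[0,0,0],0],
    [[0,0,1.4],[0,0,0],0],
    [[0,0,1.4],[0,0,0],0]
  ]
}}

```text
time_s: 6.38
eef_pos: [290.6, -358.2, 29.8]
ee_rot: [-0.001, 1.0, 0.008, -0.0]
force: [-0.2, -0.3, -2.7]
grip_width: 0.124
grip_force: 58.8
```

{"op": "step_arm", "data": {
  "increments": [
    [[0,0,0.3],[0,0,0],0],
    [[0,0,0.5],[0,0,0],0],
    [[0,0,0.5],[0,0,0],0]
  ]
}}

```text
time_s: 6.75
eef_pos: [290.7, -358.5, 25.3]
ee_rot: [-0.0, 1.0, 0.008, -0.0]
force: [-0.2, 0.4, -3.6]
grip_width: 0.13
grip_force: 58.8
```

{"op": "step_arm", "data": {
  "increments": [
    [[0,0,0.1],[0,0,0],0],
    [[0,0,0.2],[0,0,0],0],
    [[0,0,0.2],[0,0,0],0]
  ]
}}

```text
time_s: 7.12
eef_pos: [290.8, -358.7, 24.0]
ee_rot: [0.0, 1.0, 0.008, 0.0]
force: [-2.6, 2.1, 7.5]
grip_width: 0.123
grip_force: 60.3
```

{"op": "step_arm", "data": {
  "increments": [
    [[0,0,0],[0,0,0],40],
    [[0,0,0],[0,0,0],40],
    [[0,0,0],[0,0,0],40],
    [[0,0,-3],[0,0,0],40],
    [[0,0,-9],[0,0,0],40],
    [[0,0,-15],[0,0,0],40],
    [[0,0,-21],[0,0,0],20],
    [[0,0,-27],[0,0,0],0]
  ]
}}

```text
time_s: 8.12
eef_pos: [290.6, -358.2, 295.5]
ee_rot: [0.0, 1.0, 0.008, 0.0]
force: [0.6, -1.4, -0.6]
grip_width: 0.014
grip_force: 0.0
```

```bash
python3 - <<'E'
from h import *
from go import go
s=cap("side","s3");t=cap("top","t3")
a=cv2.resize(s["img"][130:260,230:385,::-1],None,fx=3.3,fy=3.3,interpolation=cv2.INTER_CUBIC)
b=cv2.resize(t["img"][150:340,290:440,::-1],None,fx=1.8,fy=1.8)
H=max(a.shape[0],b.shape[0]);f=lambda i:cv2.copyMakeBorder(i,0,H-i.shape[0],0,0,0)
cv2.imwrite("pics/c3.png",np.hstack([f(a),f(b)])[:, :800])
go(290,-360,300,0.014)
E
```

```text
shift [-0.16 -0.01 -0.08] turn [ 0.59 -0.26  0.08] at [ 291.6 -360.1  299.2] t 8.225 F [-0.2  0.2 -1.5] grip -0.002 0.0
```

View pics/c3.png

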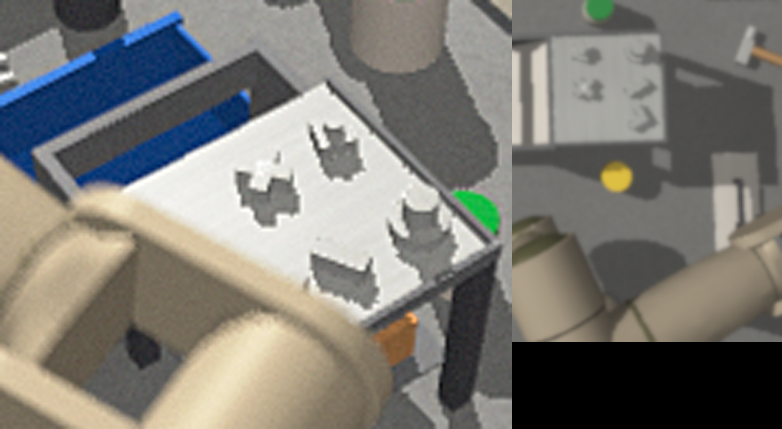

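The cover lies on the bench (right panel, (735,205)) and the chute is open. I'll rectify both views onto the ledge plane to read off the pieces.

```bash
cat > rect.py <<'E'
from h import *
# stand frame estimate
YAW=0.015; EDGE=np.array([537.0,46.5])
cs,sn=np.cos(YAW),np.sin(YAW)
def s2w(x,y): y=y-100; return EDGE[0]+cs*x-sn*y, EDGE[1]+sn*x+cs*y
def w2s(X,Y):
    d=np.array([X,Y])-EDGE; return cs*d[0]+sn*d[1], -sn*d[0]+cs*d[1]+100
K=1.75
def rectify(c,z,x0=-112,x1=112,y0=-122,y1=125):
    # picture: right = -y (towards back), up = +x
    cols=int((y1-y0)*K); rows=int((x1-x0)*K)
    u,v=np.meshgrid(np.arange(cols),np.arange(rows))
    X,Y=s2w(x1-v/K,y1-u/K)
    p=topix(c,np.c_[X.ravel(),Y.ravel(),np.full(X.size,z)]).astype(np.float32).reshape(rows,cols,2)
    o=cv2.remap(c["img"][:,:,::-1].copy(),p[...,0].copy(),p[...,1].copy(),cv2.INTER_CUBIC)
    for g in range(-100,101,50):
        cv2.line(o,(0,int((x1-g)*K)),(cols,int((x1-g)*K)),(0,0,255) if g==0 else (0,200,255),1)
        cv2.line(o,(int((y1-g)*K),0),(int((y1-g)*K),rows),(0,0,255) if g==0 else (0,200,255),1)
    return o
E
python3 - <<'E'
from rect import *
s=pickle.load(open("side0.pkl","rb"));t=pickle.load(open("top0.pkl","rb"))
cv2.imwrite("pics/rc.png",np.hstack([rectify(s,220)[:,:399],rectify(t,220)[:,:399]]))
E
```

```text
(no output)
```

View pics/rc.png

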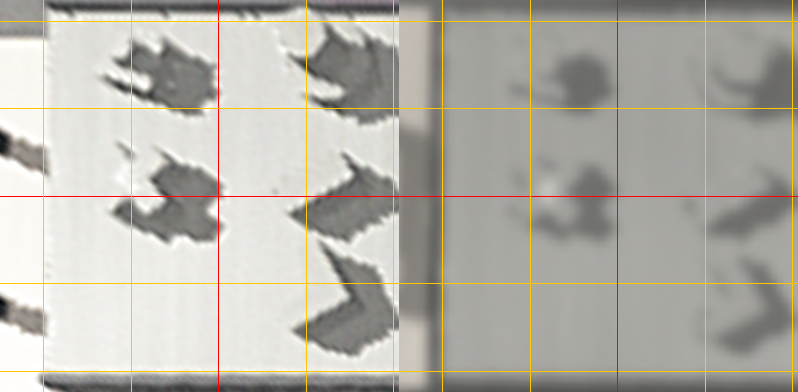

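```bash
python3 - <<'E'
import rect; rect.K=2.6
from rect import *
s=pickle.load(open("side0.pkl","rb"));t=pickle.load(open("top0.pkl","rb"))
rect.K=2.6
cv2.imwrite("pics/rc2.png",np.hstack([rectify(s,220,y0=-122,y1=30),rectify(t,220,y0=-122,y1=30)]))
E
```

```text
(no output)
```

View pics/rc2.png

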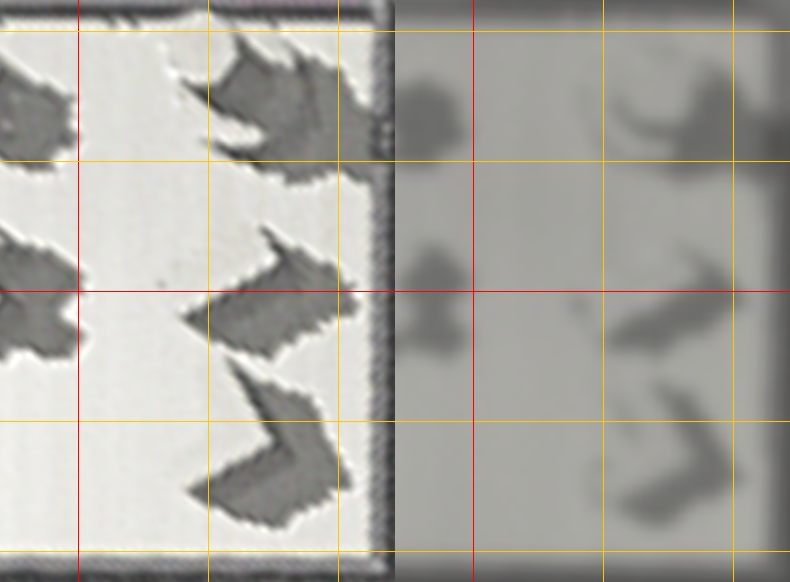

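Reading in the stand frame (mm): stub ≈(68,40), cross ≈(0,40), bar ≈(0,-61), ell ≈(-62,-66) with its corner pointing back, hub ≈(72,-68). I'll turn the tool 90° so the two slightly opened fingers make a wide pusher.

```bash
python3 - <<'E'
from rect import *
from go import go
print(ctrl.sense()["joints"].round(2))
for n,p in dict(stub=(68,-1),cross=(0,-1),bar=(-1,-101),ell=(-62,-101)).items():
    x,y=s2w(*p);print(n,round(x),round(y));go(x,y,300,0.015+np.pi/2)
E
```

```text
[-1.14  0.13  1.56  0.    1.45  0.41]
stub 607 -53
shift [ 31.96 -30.17  -0.24] turn [  0.67   0.26 -89.98] at [ 291.6 -360.1  299.2] t 8.225 F [-0.2  0.2 -1.5] grip -0.002 0.0
cross 539 -54
shift [ 25.16 -30.17  -0.27] turn [  0.67   0.26 -89.98] at [ 291.6 -360.1  299.2] t 8.225 F [-0.2  0.2 -1.5] grip -0.002 0.0
bar 539 -154
shift [ 25.06 -20.17  -0.17] turn [  0.67   0.26 -89.98] at [ 291.6 -360.1  299.2] t 8.225 F [-0.2  0.2 -1.5] grip -0.002 0.0
ell 478 -155
shift [ 18.96 -20.18  -0.2 ] turn [  0.67   0.26 -89.98] at [ 291.6 -360.1  299.2] t 8.225 F [-0.2  0.2 -1.5] grip -0.002 0.0
```

{"op": "step_arm", "data": {
  "increments": [
    [[4,-4,0],[0,0,-10],20],
    [[8,-8,0],[0,0,-20],20],
    [[12,-12,0],[0,0,-30],20],
    [[16,-16,0],[0,0,-40],20],
    [[20,-19,0],[0,0,-50],20],
    [[24,-23,0],[0,0,-60],20],
    [[28,-27,0],[0,0,-70],20],
    [[32,-30.2,0],[0,0,-80],20]
  ]
}}

```text
time_s: 9.22
eef_pos: [607.2, -49.9, 292.5]
ee_rot: [-0.0, 0.759, 0.651, -0.0]
force: [0.1, -0.5, 0.6]
grip_width: 0.204
grip_force: 0.0
```

```bash
python3 go.py 607 -53 226 1.586
```

```text
shift [-0.31  0.04  6.65] turn [-0.05 -0.01 -9.63] at [607.2 -49.9 292.5] t 9.225 F [ 0.1 -0.5  0.6] grip 0.204 0.0
```

{"op": "step_arm", "data": {
  "increments": [
    [[-0.3,0,0],[0,0,-9.7],20],
    [[-0.3,0,0],[0,0,-9.7],20],
    [[-0.3,0,3],[0,0,-9.7],20],
    [[-0.3,0,5.5],[0,0,-9.7],20],
    [[-0.3,0,5.5],[0,0,-9.7],20]
  ]
}}

```text
time_s: 9.85
eef_pos: [604.7, -54.9, 236.8]
ee_rot: [-0.002, 0.705, 0.709, -0.001]
force: [1.0, 0.9, 1.2]
grip_width: 0.205
grip_force: 0.0
```

```bash
python3 go.py 607 -53 226 1.586; python3 - <<'E'
from h import *
s=cap("side","s4")
crop(s["img"],240,90,380,250,3.7,"s4z")
E
```

```text
shift [0.19 0.23 1.07] turn [-0.21 -0.06 -0.53] at [604.7 -54.9 236.8] t 9.85 F [1.  0.9 1.2] grip 0.205 0.0
```

View pics/s4z.png

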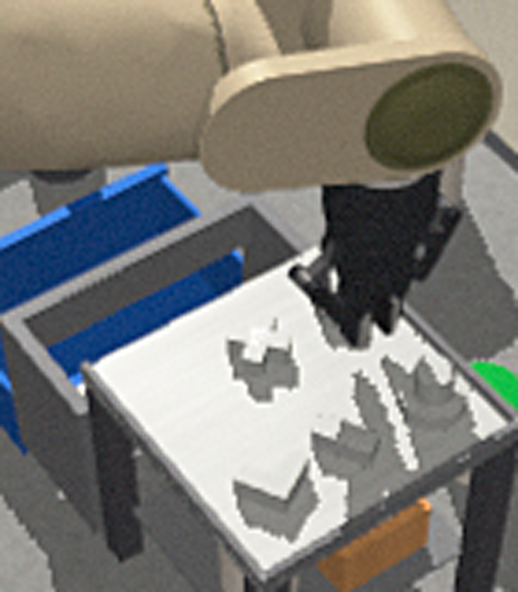

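Fingers (375,325) are between the stub and the hub. Lowering and pushing toward the edge.

{"op": "step_arm", "data": {
  "increments": [
    [[0.2,0.2,1.1],[0,0,-0.5],20],
    [[0.2,0.2,1.2],[0,0,-0.5],20],
    [[3,0.2,1.2],[0,0,-0.5],20],
    [[6,0.2,1.2],[0,0,-0.5],20],
    [[9,0.2,1.2],[0,0,-0.5],20],
    [[12,0.2,1.2],[0,0,-0.5],20],
    [[13.5,0.2,1.2],[0,0,-0.5],20],
    [[13.5,0.2,1.2],[0,0,-0.5],20]
  ]
}}

```text
time_s: 10.9
eef_pos: [606.4, 80.7, 226.5]
ee_rot: [0.0, 0.7, 0.714, 0.0]
force: [-0.1, 0.6, 0.5]
grip_width: 0.198
grip_force: 0.0
```

```bash
python3 go.py 607 -53 226 1.586; python3 go.py 539 -54 226 1.586
```

```text
shift [-13.37  -0.2    0.06] turn [0.02 0.01 0.25] at [606.4  80.7 226.5] t 10.9 F [-0.1  0.6  0.5] grip 0.198 0.0
shift [-13.34  -7.     0.06] turn [0.02 0.01 0.25] at [606.4  80.7 226.5] t 10.9 F [-0.1  0.6  0.5] grip 0.198 0.0
```

{"op": "step_arm", "data": {
  "increments": [
    [[0,0,-5],[0,0,0.2],20],
    [[-4.5,-2,-5],[0,0,0.2],20],
    [[-9,-5,-5],[0,0,0.2],20],
    [[-13.3,-7,-5],[0,0,0.2],20],
    [[-13.3,-7,-5],[0,0,0.2],20],
    [[-13.3,-7,-2],[0,0,0.2],20],
    [[-13.3,-7,0],[0,0,0.2],20],
    [[-13.3,-7,0],[0,0,0.2],20]
  ]
}}

```text
time_s: 11.9
eef_pos: [538.5, -53.9, 225.3]
ee_rot: [-0.001, 0.702, 0.712, -0.001]
force: [-0.5, -0.1, 0.3]
grip_width: 0.199
grip_force: 0.0
```

```bash
python3 go.py 539 80 226 1.586; python3 - <<'E'
from h import *
s=cap("side","s5")
crop(s["img"],240,90,380,250,3.7,"s5z")
E
```

```text
shift [13.39  0.25 -0.06] turn [-0.14 -0.05 -0.02] at [538.5 -53.9 225.3] t 11.9 F [-0.5 -0.1  0.3] grip 0.199 0.0
```

View pics/s5z.png

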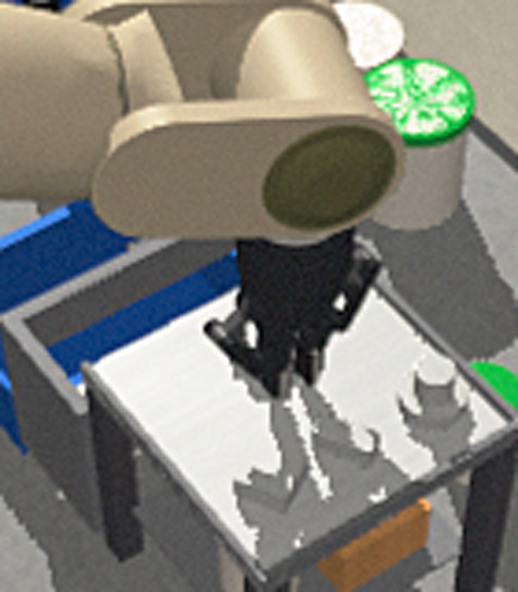

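The stub is gone, the hub is untouched, and the fingers sit behind the cross. Pushing the cross.

{"op": "step_arm", "data": {
  "increments": [
    [[3,0.2,0],[0,0,0],20],
    [[6,0.2,0],[0,0,0],20],
    [[9,0.2,0],[0,0,0],20],
    [[12,0.2,0],[0,0,0],20],
    [[13.5,0.2,0],[0,0,0],20],
    [[13.5,0.2,0],[0,0,0],20],
    [[13.5,0.2,-3],[0,0,0],20],
    [[13.5,0.2,-6],[0,0,0],20]
  ]
}}

```text
time_s: 12.95
eef_pos: [538.9, 79.9, 287.4]
ee_rot: [0.0, 0.702, 0.712, -0.0]
force: [-0.5, -0.4, -0.4]
grip_width: 0.202
grip_force: 0.0
```

```bash
python3 go.py 537 -155 280 1.586; python3 - <<'E'
from rect import *
import rect; rect.K=2.6
s=cap("side","s6"); cv2.imwrite("pics/r6.png",rectify(s,220,y0=-122,y1=125)[:, :800])
E
```

```text
shift [-23.49  -0.52   0.74] turn [-0.01  0.02 -0.07] at [538.9  79.9 287.4] t 12.95 F [-0.5 -0.4 -0.4] grip 0.202 0.0
```

View pics/r6.png

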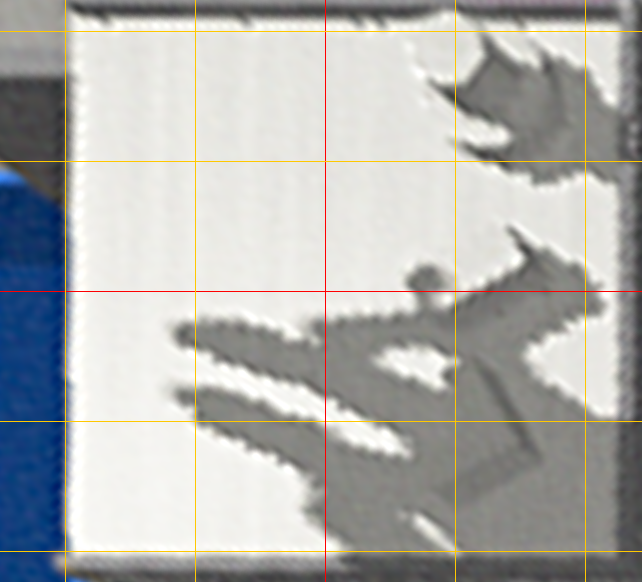

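Front row is clear; only bar, ell and hub remain (unmoved). Going behind the bar.

{"op": "step_arm", "data": {
  "increments": [
    [[-5,-0.2,0],[0,0,0],20],
    [[-10,-0.2,0],[0,0,0],20],
    [[-15,-0.2,0],[0,0,0],20],
    [[-20,-0.2,0],[0,0,0],20],
    [[-23.5,-0.2,0],[0,0,0],20],
    [[-23.5,-0.2,0],[0,0,0],20],
    [[-23.5,-0.2,3],[0,0,0],20],
    [[-23.5,-0.2,5],[0,0,0],20]
  ]
}}

```text
time_s: 14.0
eef_pos: [540.0, -153.6, 235.4]
ee_rot: [-0.0, 0.702, 0.712, -0.0]
force: [1.1, -0.3, 0.4]
grip_width: 0.201
grip_force: 0.0
```

```bash
python3 go.py 540 -155 229 1.586
```

```text
shift [-0.14 -0.    0.64] turn [-0.03 -0.02 -0.01] at [ 540.  -153.6  235.4] t 14.0 F [ 1.1 -0.3  0.4] grip 0.201 0.0
```

{"op": "step_arm", "data": {
  "increments": [
    [[0,0,0.6],[0,0,0],20],
    [[0,0,0.7],[0,0,0],20],
    [[0.8,0,0.8],[0,0,0],20],
    [[2,0,1],[0,0,0],20],
    [[4,0,1],[0,0,0],20],
    [[6.5,0,1],[0,0,0],20],
    [[9,0,1],[0,0,0],20],
    [[11.5,0,1],[0,0,0],20]
  ]
}}

```text
time_s: 15.0
eef_pos: [538.3, -36.9, 226.6]
ee_rot: [0.0, 0.701, 0.713, 0.0]
force: [0.2, -1.2, 0.6]
grip_width: 0.203
grip_force: 0.2
```

```bash
python3 go.py 540 80 226 1.586; python3 - <<'E'
from h import *
s=cap("side","s7")
crop(s["img"],240,90,380,250,3.7,"s7z")
E
```

```text
shift [11.68  0.35  0.06] turn [ 0.01 -0.01  0.04] at [538.3 -36.9 226.6] t 15.0 F [ 0.2 -1.2  0.6] grip 0.203 0.2
```

View pics/s7z.png

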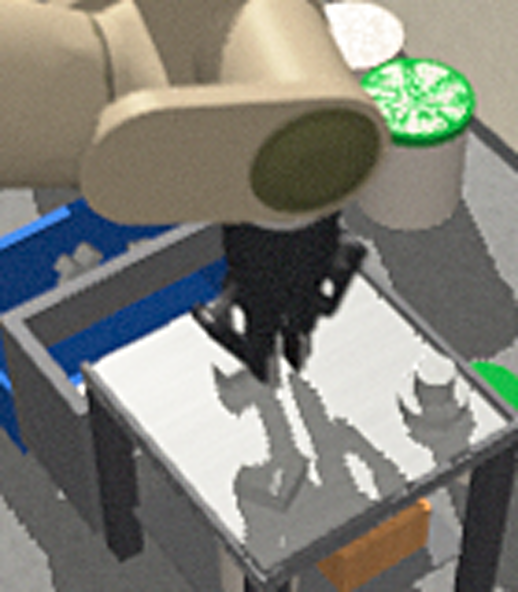

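The bar (230,385) is ahead of the fingers, extending to the -x side; cross visible in the crate (75,260). Continuing, steering slightly to -x.

{"op": "step_arm", "data": {
  "increments": [
    [[2,-0.3,0],[0,0,0],20],
    [[4,-0.6,0],[0,0,0],20],
    [[6.5,-0.6,0],[0,0,0],20],
    [[9,-0.6,0],[0,0,0],20],
    [[11.5,-0.6,0],[0,0,0],20],
    [[12,-0.6,0],[0,0,0],20],
    [[12,-0.6,-3],[0,0,0],20],
    [[12,-0.6,-6],[0,0,0],20]
  ]
}}

```text
time_s: 16.05
eef_pos: [530.5, 80.8, 287.0]
ee_rot: [-0.0, 0.702, 0.712, -0.0]
force: [0.4, 0.8, 0.4]
grip_width: 0.201
grip_force: 0.0
```

```bash
python3 go.py 478 -155 280 1.586; python3 - <<'E'
from h import *
s=cap("side","s8")
crop(s["img"],225,100,380,250,3.7,"s8z")
E
```

```text
shift [-23.5   -5.6    0.71] turn [-0.05  0.   -0.03] at [530.5  80.8 287. ] t 16.05 F [0.4 0.8 0.4] grip 0.201 0.0
```

View pics/s8z.png

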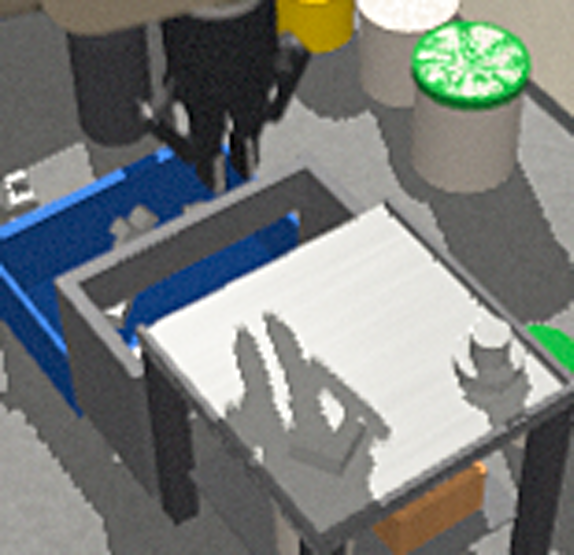

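The bar is off the ledge (something light at (118,310) in the chute); the ell's front corner is at about (325,475). Checking that against its earlier place.

```bash
python3 - <<'E'
from rect import *
s=pickle.load(open("side0.pkl","rb"))
for uv in [(225+325/3.7,100+475/3.7),(225+285/3.7,100+450/3.7),(225+362/3.7,100+435/3.7)]:
    w=toworld(s,uv,220)[0]; print(np.round(w2s(w[0],w[1]),1))
E
```

```text
[-72.5 -78.5]
[-82.2 -46.4]
[-33.2 -66.7]
```

{"op": "step_arm", "data": {
  "increments": [
    [[-5,-1.2,0],[0,0,0],20],
    [[-10,-2.4,0],[0,0,0],20],
    [[-15,-3.6,0],[0,0,0],20],
    [[-20,-4.8,0],[0,0,0],20],
    [[-23.5,-5.6,0],[0,0,0],20],
    [[-23.5,-5.6,0],[0,0,0],20],
    [[-23.5,-5.6,2],[0,0,0],20],
    [[-23.5,-5.6,3],[0,0,0],20]
  ]
}}

```text
time_s: 17.1
eef_pos: [478.2, -154.1, 255.5]
ee_rot: [-0.001, 0.702, 0.713, -0.0]
force: [0.2, 0.5, -0.1]
grip_width: 0.198
grip_force: 0.0
```

```bash
python3 go.py 478 -155 229 1.586
```

```text
shift [-0.09 -0.02  2.65] turn [-0.05 -0.05  0.02] at [ 478.2 -154.1  255.5] t 17.1 F [ 0.2  0.5 -0.1] grip 0.198 0.0
```

{"op": "step_arm", "data": {
  "increments": [
    [[0,-0.2,2],[0,0,0],20],
    [[0,-0.2,2.7],[0,0,0],20],
    [[0.8,-0.2,2.8],[0,0,0],20],
    [[2,-0.2,3],[0,0,0],20],
    [[4,-0.2,3],[0,0,0],20],
    [[6.5,-0.2,3],[0,0,0],20],
    [[9,-0.2,3],[0,0,0],20],
    [[11.5,-0.2,3],[0,0,0],20]
  ]
}}

```text
time_s: 18.1
eef_pos: [474.4, -38.0, 226.8]
ee_rot: [0.0, 0.702, 0.713, 0.0]
force: [0.3, -0.5, 0.0]
grip_width: 0.2
grip_force: 0.6
```

{"op": "step_arm", "data": {
  "increments": [
    [[2.5,0,0],[0,0,0],20],
    [[5,0,0],[0,0,0],20],
    [[7.5,0,0],[0,0,0],20],
    [[10,0,0],[0,0,0],20],
    [[12,0,0],[0,0,0],20],
    [[12,0,0],[0,0,0],20],
    [[12,0,-4],[0,0,0],20],
    [[12,0,-8],[0,0,0],20]
  ]
}}

```text
time_s: 19.1
eef_pos: [472.4, 80.0, 307.5]
ee_rot: [-0.0, 0.702, 0.712, -0.0]
force: [-0.0, -0.0, 1.1]
grip_width: 0.201
grip_force: 0.0
```

```bash
python3 go.py 420 -250 320 1.586
```

```text
shift [-32.92  -5.73  -1.24] turn [-0.03  0.   -0.01] at [472.4  80.  307.5] t 19.1 F [-0.  -0.   1.1] grip 0.201 0.0
```

{"op": "step_arm", "data": {
  "increments": [
    [[-5,-2,-1],[0,0,10],30],
    [[-10,-4,-1],[0,0,20],40],
    [[-15,-6,-1],[0,0,30],40],
    [[-20,-8,-1],[0,0,40],40],
    [[-25,-10,-1],[0,0,50],40],
    [[-30,-12,-1],[0,0,60],40],
    [[-35,-14.5,-1],[0,0,70],40],
    [[-40,-16.5,-1],[0,0,80],40]
  ]
}}

```text
time_s: 20.1
eef_pos: [312.5, -323.9, 316.7]
ee_rot: [0.0, 0.996, 0.091, 0.0]
force: [0.3, -0.7, -0.2]
grip_width: 0.403
grip_force: 0.0
```

```bash
cat > chk.py <<'E'
from rect import *
import rect; rect.K=1.0
s=cap("side"); t=cap("top")
pickle.dump((s,t),open("last.pkl","wb"))
for n,c in(("side",s),("top",t)):
    im=c["img"].astype(int); out=[]
    for y in range(98,-115,-10):      # text map, rows: +y to -y; cols x -100..100
        r=""
        for x in range(100,-101,-5):
            X,Y=s2w(x,y); u,v=topix(c,[[X,Y,220]])[0]; p=im[int(round(v)),int(round(u))]; b=p.sum()
            r+="#" if b<(480 if n=="side" else 380) else "."
        out.append(f"{y:5d} {r}")
    print(n);print("\n".join(out))
E
python3 chk.py; python3 go.py 290.8 -358.7 300 0.014
```

```text
side
   98 .....####.###..##...#.......#############
   88 ...........................##############
   78 ..........................###############
   68 ........................#################
   58 ........................#################
   48 .......................##################
   38 ......................###################
   28 ....................###.............#####
   18 ...................###..................#
    8 ..................###....................
   -2 .................####....................
  -12 .............#######.....................
  -22 ............#########....................
  -32 .............##########..................
  -42 ....#........##############..............
  -52 .....##......###################.........
  -62 .######..##..######################......
  -72 ..##########..########################.#.
  -82 ..##########....#########################
  -92 ..##########........#####################
 -102 ....#######...............###############
 -112 ......######.................############
top
   98 .............................
[... 438 characters left out ...]
......
   -2 .........................................
  -12 .........................................
  -22 .........................................
  -32 .........................................
  -42 .........................................
  -52 .........................................
  -62 .........................................
  -72 ........#................................
  -82 .......#####.............................
  -92 ....#######..............................
 -102 .....######..............................
 -112 ......#######............................
shift [-2.65  2.86  1.59] turn [-0.01  0.06  9.55] at [ 311.7 -325.8  315.9] t 20.2 F [ 0.1  1.5 -0.5] grip 0.399 0.0
```

Only the hub is left on the ledge. Checking the rim, chute and crate for where the pieces went.

```bash
python3 - <<'E'
from rect import *
s,t=pickle.load(open("last.pkl","rb"))
for n,c,z,ys in(("top rim",t,175,range(222,98,-4)),("side rim",s,175,range(222,98,-4)),("top crate",t,10,range(370,200,-6))):
    print(n)
    for y in ys:
        r=""
        for x in range(124,-125,-4):
            u,v=topix(c,[[*s2w(x,y),z]])[0]; p=c["img"][int(round(v)),int(round(u))].astype(int)
            r+="b" if p[2]-p[0]>30 else "#" if p.sum()<200 else "-" if p.sum()<330 else "+" if p.sum()<480 else "W"
        print(f"{y:4d} {r}")
E
```

```text
top rim
 222 ++++-bbbbbbbbbbbbbbbbbbbbbbbbbbbbbbbbbbbbbbbbbbbbbbbbbbbbbbb---
 218 ++++-bb--bbbbbbbbbbbbbbbbbbbbbbbbbbbbbbbbbbbbbbbbbbbbbbbbbbb---
 214 +++-------------bbbbbbbbbbbbbbbbbbbb------------------bbbb-----
 210 ++-------------------------------------------------------------
 206 ++-------------------------------------------------------------
 202 ++------------------------++++++++++++++++++++++++++-----------
 198 ++---###-++++++++++++++WWWWWWWWWWWWWWWWWWWW+++++++++++++W++----
 194 ++---##--+WWWWWWWWWWWWWWWWWWWWWWWWWWWWWWWWWWWWWWWWWWWWWWW++----
 190 ++---##--+WWWWWWWWWWWWWWWWWWWWWWWWWWWWWWWWWWWWWWWWWWWWWWW++----
 186 ++---##--+WWWWWWWWWWWWWWWWWWWWWWWWWWWWWWWWWWWWWWWWWWWWWWW++----
 182 ++---##--+WWWWWWWWWWWWWWWWWWWWWWWWWWWWWWWWWWWWWWWWWWWWWWW++----
 178 ++---##--++WWWWWWWWWWWWWWWWWWWWWWWWWWWWWWWWWWWWWWWWWWWWWW++----
 174 ++---##--++WWWWWWWWWWWWWWWWWWWWWWWWWWWWWWWWWWWWWWWWWWWWWW++----
 170 ++---#----+WWWWWWWWWWWWWWWWWWWWWW+++WWWWWWWWWWWWWWWWWWWWW++----
 166 ++---#----+++++++++++++++++++++++++++++++++++++++++++++++++----
 162 ++---#-----+++++++++++++++----------++++++++++++++++
[... 4505 characters left out ...]
bbbbbbb---
 256 bbbbbbbbbbbbbbbbbbbbbbbbbbbbbbbbbbbbbbbbbbbbbbbbbbbbbbbbbbbbb--
 250 bbbbbbbbbbbbbbbbbbbbbbbbbbbbbbbbbbbbbbbbbbbbbbbbbbbbbbbbbbbbb--
 244 bbbbbbbbbbbbbbbbbbbbbbbbbbbbbbbbbbbbbbbbbbbbbbbbbbbbbbbbbbbbb--
 238 bbbbbbbbbbbbbbbbbbbbbbbbbbbbbbbbbbbbbbbbbbbbbbbbbbbbbbbbbbbbb--
 232 b---bbbbbbbbbbbbbbbbbbbbbbbbbbbbbbbbbbbbbbbbbbbbbbbbbbbbbbbbb--
 226 ---------------------------------------------------------------
 220 ---------------------------------------------------------------
 214 ---------++++++++++++++++++++++++++++++++++++++++++++++++++----
 208 #--+WWWWWWWWWWWWWWWWWWWWWWWWWWWWWWWWWWWWWWWWWWWWWWWWWWWWW++----
 202 #--+WWWWWWWWWWWWWWWWWWWWWWWWWWWWWWWWWWWWWWWWWWWWWWWWWWWWW++----
```

{"op": "step_arm", "data": {
  "increments": [
    [[-1.3,1.4,0],[0,0,9.6],40],
    [[-2.65,2.85,0],[0,0,9.6],40],
    [[-2.65,2.85,0],[0,0,9.6],40]
  ]
}}

```text
time_s: 20.58
eef_pos: [292.8, -355.4, 316.3]
ee_rot: [-0.0, 1.0, 0.011, -0.0]
force: [-0.3, 0.2, -0.5]
grip_width: 0.404
grip_force: 0.0
```

```bash
python3 go.py 290.8 -358.7 24 0.0155
```

```text
shift [-0.21  0.33 29.23] turn [-0.02  0.    0.34] at [ 292.8 -355.4  316.3] t 20.575 F [-0.3  0.2 -0.5] grip 0.404 0.0
```

Four pieces lie in the crate, and the rim is free. Now a fine measurement of the mouth with the same method that I used for the cover, so calibration errors cancel.

```bash
python3 - <<'E'
from rect import *
s,t=pickle.load(open("last.pkl","rb")); s0=pickle.load(open("side0.pkl","rb"));t0=pickle.load(open("top0.pkl","rb"))
def edge(c,z,axis,guess,rng,lab,half=7,sg=0):
    W=[]
    for q in rng:
        o=np.arange(-half,half+.01,.5)
        pts=[s2w(guess+d,q) if axis==0 else s2w(q,guess+d) for d in o]
        uv=topix(c,np.c_[np.array(pts),np.full(len(o),z)]).astype(np.float32)
        v=cv2.remap(c["img"].astype(np.float32).sum(2),uv[None,:,0].copy(),uv[None,:,1].copy(),cv2.INTER_LINEAR)[0]
        g=np.diff(v); g=np.abs(g) if sg==0 else np.clip(g*sg,0,None)
        if g.max()<4: continue
        w=g**2; W.append([q,guess+((o[:-1]+.25)*w).sum()/w.sum()])
    W=np.array(W)
    for _ in range(4):
        k=np.polyfit(W[:,0]-W[:,0].mean(),W[:,1],1); r=abs(np.polyval(k,W[:,0]-W[:,0].mean())-W[:,1]); W=W[r<=max(2.5*np.median(r),.3)]
    print(lab,"pos",round(k[1],2),"slope",round(k[0],4),"rms",round(r.std(),2),len(W))
ya=range(168,198,3); xa=range(-95,96,5)
print("rim top");edge(t,175,0,118,ya,"+x outer");edge(t,175,0,106,ya,"+x inner");edge(t,175,0,-106,ya,"-x inner");edge(t,175,1,214,xa,"far outer");edge(t,175,1,202,xa,"far inner");edge(t,175,1,112,xa,"near inner")
print("cover top0");ya=range(115,200,4)
edge(t0,180,0,112,ya,"+x");edge(t0,180,0,-112,ya,"-x");edge(t0,180,1,208,xa,"far")
print("cover side0 / rim side"); edge(s0,180,0,112,range(165,200,3),"cov +x");edge(s0,180,1,208,range(-40,100,5),"cov far");edge(s0,180,0,-112,range(170,200,3),"cov -x")
edge(s,175,0,118,range(165,205,3),"+x outer");edge(s,175,0,106,range(165,198,3),"+x inner");edge(s,175,1,214,range(0,100,5),"far outer");edge(s,175,1,202,range(0,95,5),"far inner")
E
```

```text
rim top
+x outer pos 114.1 slope -0.0669 rms 0.07 9
+x inner pos 106.99 slope 0.0154 rms 0.03 10
-x inner pos -104.76 slope 0.0149 rms 0.08 9
far outer pos 215.54 slope 0.0046 rms 0.04 8
far inner pos 199.29 slope -0.0052 rms 0.13 31
near inner pos 112.26 slope -0.0041 rms 0.08 32
cover top0
+x pos 114.11 slope -0.0027 rms 0.13 21
-x pos -111.32 slope -0.0194 rms 0.07 16
far pos 210.64 slope -0.0048 rms 0.1 28
cover side0 / rim side
cov +x pos 114.17 slope 0.0264 rms 0.06 11
cov far pos 208.55 slope -0.0173 rms 0.14 25
cov -x pos -112.05 slope 0.0039 rms 0.29 10
+x outer pos 113.29 slope 0.0275 rms 0.28 12
+x inner pos 108.34 slope -0.003 rms 0.08 11
far outer pos 213.74 slope -0.0541 rms 0.62 15
far inner pos 200.09 slope -0.0117 rms 0.19 19
```

{"op": "step_arm", "data": {
  "increments": [
    [[-0.2,0.3,6],[0,0,0.3],40],
    [[-0.2,0.3,12],[0,0,0.3],40],
    [[-0.2,0.3,18],[0,0,0.3],40],
    [[-0.2,0.3,22],[0,0,0.3],40],
    [[-0.2,0.3,22],[0,0,0.3],40],
    [[-0.2,0.3,22],[0,0,0.3],40]
  ]
}}

```text
time_s: 21.32
eef_pos: [292.0, -358.9, 98.2]
ee_rot: [0.001, 1.0, 0.009, 0.001]
force: [-0.6, -0.1, 0.9]
grip_width: 0.403
grip_force: 0.0
```

```bash
python3 go.py 290.8 -358.7 24 0.0155
```

```text
shift [-0.13 -0.04  7.42] turn [ 0.14 -0.07  0.12] at [ 292.  -358.9   98.2] t 21.325 F [-0.6 -0.1  0.9] grip 0.403 0.0
```

{"op": "step_arm", "data": {
  "increments": [
    [[-0.1,0,4],[0,0,0],40],
    [[-0.1,0,6.8],[0,0,0],40],
    [[-0.1,0,7.3],[0,0,0],40],
    [[-0.1,0,7.3],[0,0,0],40],
    [[-0.1,0,7.3],[0,0,0],0],
    [[-0.1,0,7.3],[0,0,0],0],
    [[-0.1,0,7.3],[0,0,0],0],
    [[-0.1,0,7.3],[0,0,0],0]
  ],
  "squeeze": 60
}}

```text
time_s: 22.32
eef_pos: [290.7, -359.2, 24.8]
ee_rot: [0.001, 1.0, 0.008, 0.001]
force: [-0.5, 1.5, 7.6]
grip_width: 0.129
grip_force: 59.3
```

```bash
python3 go.py 290.8 -358.7 24 0.0155
```

```text
shift [ 0.01 -0.05  0.08] turn [ 0.13 -0.06  0.07] at [ 290.7 -359.2   24.8] t 22.325 F [-0.5  1.5  7.6] grip 0.129 59.3
```

{"op": "step_arm", "data": {
  "increments": [
    [[0,0,-2],[0,0,0],0],
    [[0,0,-8],[0,0,0],0],
    [[0,0,-14],[0,0,0],0],
    [[0,0,-20],[0,0,0],0],
    [[0,0,-26],[0,0,0],0],
    [[0,0,-33],[0,0,0],0],
    [[2,-3,-33],[0,0,0],0],
    [[4,-7,-33],[0,0,0],0]
  ]
}}

```text
time_s: 23.32
eef_pos: [329.3, -287.1, 354.4]
ee_rot: [0.001, 1.0, 0.008, 0.001]
force: [1.2, 0.6, -2.4]
grip_width: 0.127
grip_force: 59.2
```

```bash
python3 go.py 538.1 103.9 340 0.0155
```

```text
shift [ 21.48 -38.77   1.41] turn [ 0.08 -0.06 -0.  ] at [ 329.3 -287.1  354.4] t 23.325 F [ 1.2  0.6 -2.4] grip 0.127 59.2
```

{"op": "step_arm", "data": {
  "increments": [
    [[2.7,-5,0],[0,0,0],0],
    [[5.4,-10,0],[0,0,0],0],
    [[8.1,-15,0],[0,0,0],0],
    [[10.8,-20,0],[0,0,0],0],
    [[13.5,-25,0],[0,0,0],0],
    [[16.2,-30,0],[0,0,0],0],
    [[19,-34.5,0],[0,0,0],0],
    [[21.5,-38.8,0],[0,0,0],0]
  ]
}}

```text
time_s: 24.32
eef_pos: [537.8, 105.7, 353.8]
ee_rot: [0.0, 1.0, 0.009, 0.0]
force: [1.3, -0.4, -2.6]
grip_width: 0.124
grip_force: 59.2
```

{"op": "step_arm", "data": {
  "increments": [
    [[0,0,0],[0,0,0],0],
    [[0,0,4],[0,0,0],0],
    [[0,0,8],[0,0,0],0],
    [[0,0,12],[0,0,0],0],
    [[0,0,13.5],[0,0,0],0],
    [[0,0,13.5],[0,0,0],0],
    [[0,0,13.5],[0,0,0],0]
  ]
}}

```text
time_s: 25.2
eef_pos: [538.2, 103.6, 220.2]
ee_rot: [0.0, 1.0, 0.008, 0.002]
force: [0.3, 0.5, -2.3]
grip_width: 0.122
grip_force: 59.2
```

```bash
python3 go.py 538.1 103.9 199.5 0.0155
```

```text
shift [-0.02 -0.03  2.07] turn [ 0.01 -0.17  0.07] at [538.2 103.6 220.2] t 25.2 F [ 0.3  0.5 -2.3] grip 0.122 59.2
```

{"op": "step_arm", "data": {
  "increments": [
    [[0,0,1],[0,0,0],0],
    [[0,0,1.8],[0,0,0],0],
    [[0,0,1.9],[0,0,0],0],
    [[0,0,1.9],[0,0,0],0]
  ]
}}

```text
time_s: 25.7
eef_pos: [537.5, 103.9, 199.8]
ee_rot: [0.0, 1.0, 0.009, 0.0]
force: [-3.0, -0.4, 3.8]
grip_width: 0.13
grip_force: 60.2
```

{"op": "step_arm", "data": {
  "increments": [
    [[0,0,0.05],[0,0,0],0],
    [[0,0,0.05],[0,0,0],0],
    [[0,0,0.05],[0,0,0],40],
    [[0,0,0.05],[0,0,0],40],
    [[0,0,0.05],[0,0,0],40],
    [[0,0,-3],[0,0,0],40],
    [[0,0,-9],[0,0,0],40],
    [[0,0,-15],[0,0,0],40]
  ]
}}

```text
time_s: 26.7
eef_pos: [537.2, 103.8, 351.1]
ee_rot: [-0.0, 1.0, 0.008, -0.0]
force: [-0.5, -0.5, 1.1]
grip_width: 0.402
grip_force: 0.0
```

{"op": "step_arm", "data": {
  "increments": [
    [[-5,3,0],[0,0,0],40],
    [[-8,8,0],[0,0,0],40],
    [[-11,13,0],[0,0,0],40],
    [[-14,18,0],[0,0,0],40],
    [[-16,23,0],[0,0,0],40],
    [[-18,28,0],[0,0,0],40],
    [[-20,33,0],[0,0,0],40],
    [[-22,38,0],[0,0,0],40]
  ]
}}

```text
time_s: 27.7
eef_pos: [323.0, -281.4, 349.5]
ee_rot: [0.0, 1.0, 0.008, 0.0]
force: [1.1, -0.1, 0.1]
grip_width: 0.397
grip_force: 0.0
```

```bash
cat > m.py <<'E'
from rect import *
s=cap("side","sf"); t=cap("top","tf"); s0=pickle.load(open("side0.pkl","rb"));t0=pickle.load(open("top0.pkl","rb"))
def edge(c,z,axis,guess,rng,half=7):
    W=[]
    for q in rng:
        o=np.arange(-half,half+.01,.5)
        pts=[s2w(guess+d,q) if axis==0 else s2w(q,guess+d) for d in o]
        uv=topix(c,np.c_[np.array(pts),np.full(len(o),z)]).astype(np.float32)
        v=cv2.remap(c["img"].astype(np.float32).sum(2),uv[None,:,0].copy(),uv[None,:,1].copy(),cv2.INTER_LINEAR)[0]
        w=np.diff(v)**2; W.append([q,guess+((o[:-1]+.25)*w).sum()/w.sum()])
    W=np.array(W)
    for _ in range(4):
        k=np.polyfit(W[:,0]-W[:,0].mean(),W[:,1],1); r=abs(np.polyval(k,W[:,0]-W[:,0].mean())-W[:,1]); W=W[r<=max(2.5*np.median(r),.3)]
    return round(k[1],2),round(k[0],4)
for n,a,b in(("top",t0,t),("side",s0,s)):
    ya=range(115,200,4) if n=="top" else range(168,200,3); xa=range(-95,96,5) if n=="top" else range(-40,100,5)
    for l,ax,g,r in(("+x",0,112,ya),("-x",0,-112,ya),("far",1,208,xa)): print(n,l,edge(a,180,ax,g,r),edge(b,180,ax,g,r))
    # near-side rim strip and brightness
print(ctrl.sense()["eef_pos"])
E
python3 m.py; python3 chk.py | tail -24
```

```text
top +x (np.float64(114.11), np.float64(-0.0027)) (np.float64(113.38), np.float64(-0.0162))
top -x (np.float64(-111.32), np.float64(-0.0194)) (np.float64(-111.76), np.float64(-0.0069))
top far (np.float64(210.64), np.float64(-0.0048)) (np.float64(209.6), np.float64(0.0054))
side +x (np.float64(114.2), np.float64(0.0277)) (np.float64(113.0), np.float64(0.0211))
side -x (np.float64(-111.87), np.float64(0.0048)) (np.float64(-111.59), np.float64(-0.1272))
side far (np.float64(208.55), np.float64(-0.0173)) (np.float64(208.15), np.float64(-0.0064))
[ 322.21779202 -283.34611741  348.65390684]
 -112 ......######.........................####
top
   98 .........................................
   88 .........................................
   78 .........................................
   68 .........................................
   58 .........................................
   48 .........................................
   38 .........................................
   28 .........................................
   18 .........................................
    8 .........................................
   -2 .........................................
  -12 .........................................
  -22 .........................................
  -32 .........................................
  -42 .........................................
  -52 .........................................
  -62 .........................................
  -72 ........#................................
  -82 .......#####.............................
  -92 ....#######..............................
 -102 .....######..............................
 -112 ......#######............................
```

```bash
python3 -c "
from rig import ctrl
print(ctrl.finish_job())"
```

```text
the job is handed in; nothing more can be done
None
```

The job is handed in: the four offcuts present (stub, cross, bar, ell) were pushed down the chute into the crate, the hub still shows in its place on the ledge, and the cover is back on the mouth within about 2 mm of centre by camera measurement; no verdict was shown.

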